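# Crank down the stand's jack leg onto its bearing pad

## Robot

A 6-joint arm with a two-finger parallel gripper is mounted at the origin on a cart in front of the work surface, level with it; the furniture and walls round the work are solid. World frame = base frame: x ahead of the robot, y to its left, z up, the work surface at z = 0. Lengths are in mm, angles in rad, forces in N, time in s.
With the tool pointing down it reaches from about 300 to 850 mm from the base axis. Payload 4.2 kg.
Tool frame: the origin (TCP) lies at the very end of the fingers, on their centre line; the grasp point (between the pads) lies 19 mm behind it; z points along the fingers, y is the line along which they close (so a half turn about z gives the same grasp; the last joint's range is limited). The gripper opens to 91 mm and grips with 3 to 60 N. Pads are 32 mm wide; open, the fingers measure 118 mm over their backs; the gripper's body (76 mm by 178 mm) begins 60 mm behind the grasp point.
Start: joints at [1.209, 0.32, 1.565, -0, 1.257, -0.02], TCP at [192.733, 541.754, 213.976] pointing down, gripper open.
Joint ranges: [-3.11, 3.11], [-0.84, 2.01], [0.21, 2.61], [-1.34, 4.49], [0.05, 2.63], [-2.56, 2.56]. Speed limits (rad/s): [2.57, 2.57, 3.14, 3.14, 3.14, 3.14].

## Interface

Orientations are given as a unit quaternion [x, y, z, w].
In Python, from workcell import bot gives the robot as it stands.
- The arm moves only by the tool jog_arm, never from a script. Its argument "deltas" is a list of rows, each an object with "slide": the shift along the tool's x, y, z in m, a list of three; "turn": the turn about the tool's z in degrees; "gripper": the finger opening in m, from 0 to 0.0912. A call has 1 to 20 rows; each row is the pose to reach, as a shift and turn from the pose commanded when the call began, along the tool's axes at that moment; what a row does not reach only later rows make up. A row lasts 1/8 s, in which the tool goes at most 62.5 mm and 10.7 degrees, less where a joint would pass 70% of its speed; a pose out of reach is approached as far as the arm can. A call with a gripper value outside its range is refused whole. The fingers move at their own pace and stop on an object; the grip force is fixed at half the most. Time passes only in rows, so rows that repeat a pose let the fingers close. It gives the time, the measured TCP pose, the force, the opening and the grip force at its end, in the units of the state.
- bot.get_obs(): the state, without advancing time (a new reading comes with each control period).
- bot.grab_frame(name): name is "scene" or "top"; returns the picture (420x560x3 uint8, red, green, blue); there is no depth.
- bot.get_calibration(name): a dict with "fx", "fy", "cx", "cy" (pixels), "eye" and "orientation" of the camera in the world. Camera axes: x right, y down, z forward; pixel columns grow to the right and rows downward; lengths in mm; the calibration is good to about 2 mm. A picture is of the moment at which its call begins. get_calibration takes no time and is no camera call.
- bot.job_done(): hands the job in; it is judged then, once.
Trained networks look in the newest picture that a camera, given by its name, has taken for a name from the list of things; names that differ only in an ending like _2 or _b are one class to them, and where a whole thing is asked for, a point or a joint stands for the part that bears it (a point fixed in the world has none). Each returns a list of dicts, best first, with "p" (0 to 1); they miss things now and then, are a little off and sometimes report something else, mostly with a low value. They report only what shows in the picture. A call takes as long as a camera call.
- bot.recognise(camera, label): "extent" ([left, top, right, bottom] in pixels, round what is visible of it).
- bot.trace(camera, label): "mask" (420x560 bool, what is visible of it) and "extent" ([left, top, right, bottom] in pixels, round what is visible of it).
The state is a dict: "clock": time; "joints": joint angles; "qvel": joint speeds; "joint_efforts": joint torques, N m; "tcp_pos": TCP position; "ee_rot": TCP orientation; "force": force on the tool from outside, world axes, zero at the start; "moment": the same for the moment, N m; "gripper_width": finger opening in mm; "grip_force": force on a finger pad.
Only numpy, scipy, OpenCV 4.12 (cv2) and the standard library are available. Lean on these libraries where they do the work, as an engineer would, in place of code of your own. Each camera call takes 0.05 s, during which the arm holds its last target. There are 200 camera calls.

## Task

Lay the black bearing pad flat on the bench under the raised foot of the instrument stand's jack leg, so that the whole foot will come down on the bare half of the pad, and let go of it. Then turn the crank clockwise, lowering the foot until it bears firmly on the pad: when the crank becomes clearly stiffer, stop there and let go, without forcing it. Leave the petri dish, the beaker and the roll of tape where they are.

Things in the scene. Friction and masses are not known exactly. Their poses are not given: they have to be found in the camera images.
- stand: Fixed instrument stand: deck 150 x 200 mm (top 100 mm up, on two rear legs at x = 235 mm, holding a flask and a jar) and a blue gear head reaching out of its front towards the robot. Origin: on the bench right under the jack foot; x from foot back to deck, z up. Head: x -24 to 140, y +-28, z 85 to 140 mm; deck: x 130 to 280, y +-100 mm.
- foot_sole (a point): Centre of the underside of the jack's round black rubber foot (40 mm across, yellow collar), at x = y = 0 of the stand. Starts 46 to 61 mm above the bench; goes straight down 30 mm per turn of the crank, at most to 6 mm above the bench. It is sprung: once it meets something it is pressed back into the leg, 10 N per mm of further leg travel.
- foot: The same round rubber foot, as a part; its origin is the centre of its underside.
- crank (a joint): Crank angle, rad: 0 = foot fully raised (sole 66 mm up), grows clockwise from above to 12.57; each rad lowers 4.77 mm. At 0 the arm points along the stand's +y, at pi/2 along +x. Foot touches the pad at about 10.5. Friction takes about 2 N at the knob; past touch the load grows 4 N per rad on top, turning or held still. Let go, it holds up to about 21 N of foot load and gives back any excess.
- crank_hub (a point): Point on the vertical crank axis, at the height of the top of the crank arm, 156 mm above the bench and 80 mm behind the foot (stand x = 80 mm). A nut stands 7 mm above it.
- knob_grip (a point): Grip point on the axis of the red crank knob: an upright cylinder 23 mm across that spins freely on its pin, 55 mm from the crank axis, from 158 to 210 mm above the bench; this point is 187 mm above the bench. A gripper may hold it from above and go round without turning.
- pad_rib (a point): Grip point on the rib of the loose bearing pad (0.18 to 0.35 kg): black plate 200 x 84 x 16 mm with an orange rib along its middle line (100 long, 16 wide, top 56 mm above the underside). The point is 42 mm above the underside, mid-rib. x points along the pad from rib to bare end, z up. The rib spans x +-50 mm, the plate x -55 to +145 mm from here.
- pad_seat (a point): Centre of the bare half of the pad's top face, marked by a thin white ring 54 mm across: 95 mm along the pad's x from pad_rib, 16 mm above the pad's underside. Axes as pad_rib.
- pad: The bearing pad as a part; origin at the centre of the plate's underside, axes as pad_rib (the rib's centre is at x = -45 mm, the seat at x = +50 mm).
- petri_dish: Petri dish with lid, 67 mm across, 16 mm high; a bystander. Origin under its centre.
- beaker: Glass beaker, 57 mm across, 70 mm high; a bystander. Origin under its centre.
- tape: Roll of cloth tape lying flat, 68 mm across, 24 mm high; a bystander. Origin under its centre.

How it is judged:
By the outcome, as a careful person would: the job done as asked, in the order asked, and still so for the second after the job is handed in, with the robot touching nothing.
It also fails if it takes over 72 s, if anything falls off the work surface, if the arm or the gripper's body presses on something with over 40 N, if the wrist force passes 120 N, or if a joint passes its speed limit or range.

## Working session

There is one attempt and no reset: what is moved stays moved. The work goes in short steps, Python scripts to look and compute and a tool call to move; the robot and the scene stay as the last step left them, time stands still between calls to the robot, and variables do not carry over. Pictures are saved under pics/ and viewed, at most 10 in all, crops included, and the job is handed in when it is done.

Besides the shell and the picture viewer there is one more tool, called in YAML: its name, and indented under it one key for each argument. jog_arm: Moves the arm, as the interface text tells. Its arguments: {"type":"object","properties":{"deltas":{"type":"array","items":{"type":"object","properties":{"slide":{"type":"array","items":{"type":"number"}},"turn":{"type":"number"},"gripper":{"type":"number"}}}}},"required":["deltas"]}

```bash
mkdir -p pics
cat > h.py <<'E'
import numpy as np, cv2
from scipy.spatial.transform import Rotation as R
from workcell import bot
def cal(n):
    c=bot.get_calibration(n); return c,R.from_quat(c["orientation"]).as_matrix() if np.size(c["orientation"])==4 else np.array(c["orientation"])
def ray(n,u,v,z):
    c,M=cal(n); d=M@np.array([(u-c["cx"])/c["fx"],(v-c["cy"])/c["fy"],1]); e=np.array(c["eye"]); return e+d*(z-e[2])/d[2]
def proj(n,P):
    c,M=cal(n); q=(np.atleast_2d(P)-np.array(c["eye"]))@M; return np.c_[c["fx"]*q[:,0]/q[:,2]+c["cx"],c["fy"]*q[:,1]/q[:,2]+c["cy"]]
E
python3 - <<'E'
from h import *
for n in("scene","top"):
    f=bot.grab_frame(n); cv2.imwrite(f"pics/{n}0.png",f[:,:,::-1]); print(n,bot.get_calibration(n))
    for l in("pad","pad_rib","pad_seat","foot","crank","knob_grip","stand","petri_dish","beaker","tape"):
        print(l,[(round(r["p"],2),np.round(r["extent"]).tolist()) for r in bot.recognise(n,l)[:2]])
E
```

```text
scene {'fx': 426.3922585716633, 'fy': 426.3922585716633, 'cx': 271.3302198386808, 'cy': 204.3615419573727, 'eye': array([ 133.63391231, -708.1931081 ,  969.92422463]), 'orientation': array([ 0.89821338, -0.22931449,  0.09233536, -0.36345808])}
pad [(0.84, [267.0, 273.0, 346.0, 340.0])]
pad_rib [(0.61, [266.0, 274.0, 344.0, 340.0])]
pad_seat [(0.8, [266.0, 276.0, 345.0, 341.0])]
foot [(0.58, [247.0, 181.0, 262.0, 190.0])]
crank [(0.66, [273.0, 149.0, 285.0, 168.0]), (0.18, [213.0, 152.0, 231.0, 173.0])]
knob_grip [(0.46, [279.0, 150.0, 286.0, 165.0]), (0.41, [267.0, 278.0, 346.0, 339.0])]
stand [(0.86, [248.0, 118.0, 355.0, 200.0])]
petri_dish [(0.61, [342.0, 349.0, 369.0, 378.0])]
beaker [(0.73, [212.0, 149.0, 230.0, 175.0])]
tape [(0.75, [175.0, 162.0, 199.0, 180.0])]
top {'fx': 476.44599934822145, 'fy': 476.44599934822145, 'cx': 276.5602778249776, 'cy': 209.3724015447144, 'eye': array([ 204.53442976,   -2.60266923, 1739.66316777]), 'orientation': array([-0.70203405,  0.70641513, -0.07081821,  0.05577315])}
pad [(0.71, [314.0, 190.0, 347.0, 247.0])]
pad_rib [(0.83, [316.0, 189.0, 349.0, 248.0])]
pad_seat [(0.77, [313.0, 189.0, 349.0, 249.0]), (0.39, [372.0, 206.0, 388.0, 220.0])]
foot []
crank [(0.63, [216.0, 166.0, 238.0, 176.0])]
knob_grip []
stand [(0.76, [193.0, 116.0, 256.0, 207.0]), (0.25, [370.0, 205.0, 389.0, 220.0])]
petri_dish [(0.49, [371.0, 204.0, 389.0, 221.0])]
beaker [(0.73, [167.0, 204.0, 181.0, 221.0])]
tape [(0.74, [372.0, 203.0, 387.0, 219.0]), (0.72, [151.0, 232.0, 168.0, 253.0])]
```

```bash
python3 -c "
from workcell import bot
print(bot.get_obs())"
```

```text
{'clock': 1.1, 'joints': array([ 1.20901263e+00,  3.19580021e-01,  1.56454319e+00, -1.90475928e-05,
        1.25744180e+00, -1.99914919e-02]), 'qvel': array([ 0.00076831,  0.00049834, -0.00068034,  0.00184766, -0.00101538,
       -0.00076355]), 'joint_efforts': array([-5.70131692e-05, -4.12351263e+01, -2.32232255e+01,  7.26910285e-02,
        3.76402563e-02,  7.89505975e-06]), 'tcp_pos': array([192.7193098 , 541.71973418, 213.97062745]), 'ee_rot': array([1.70062575e-01, 9.85433265e-01, 1.18488745e-05, 1.15173658e-05]), 'force': array([-0.51174765,  0.03331689,  0.34677414]), 'moment': array([-0.00519098, -0.05728691, -0.04339359]), 'grip_force': 0.0, 'gripper_width': 91.49459163823816}
```

Run:
```python
import cv2
a=cv2.imread("pics/scene0.png")[110:390,165:385]; b=cv2.imread("pics/top0.png")[105:265,140:400]
cv2.imwrite("pics/s1.png",cv2.resize(a[:110],None,fx=3.6,fy=3.6,interpolation=2)); cv2.imwrite("pics/t1.png",cv2.resize(b,None,fx=3,fy=3,interpolation=2))
cv2.imwrite("pics/s2.png",cv2.resize(a[150:],None,fx=3.6,fy=3.6,interpolation=2))
```

```text
(no output)
```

View pics/s1.png

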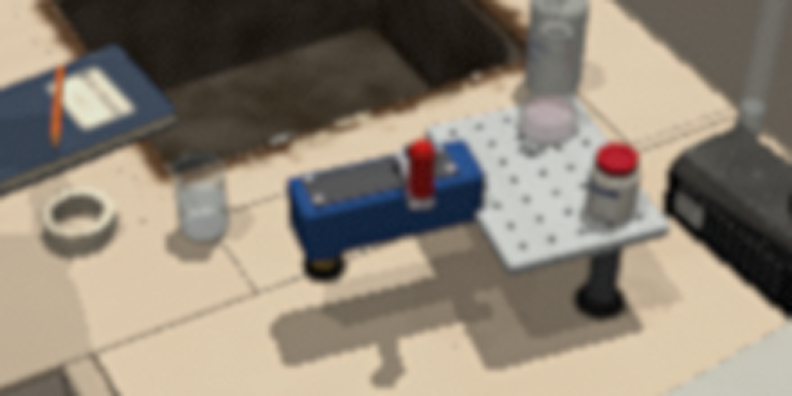

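View pics/t1.png

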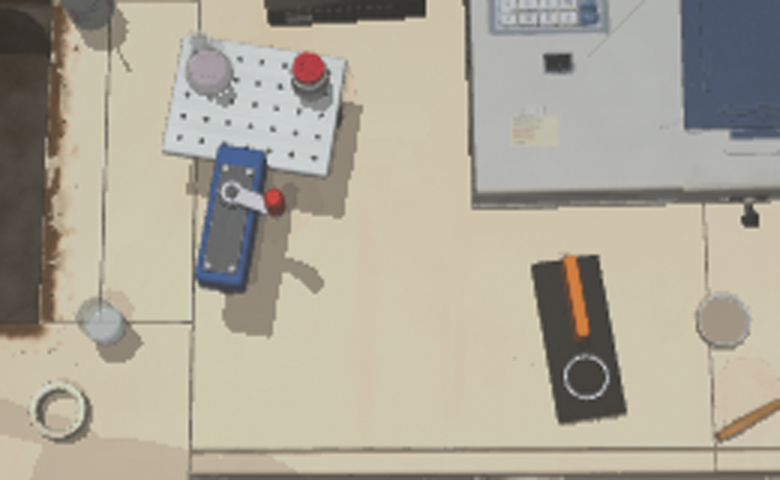

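View pics/s2.png

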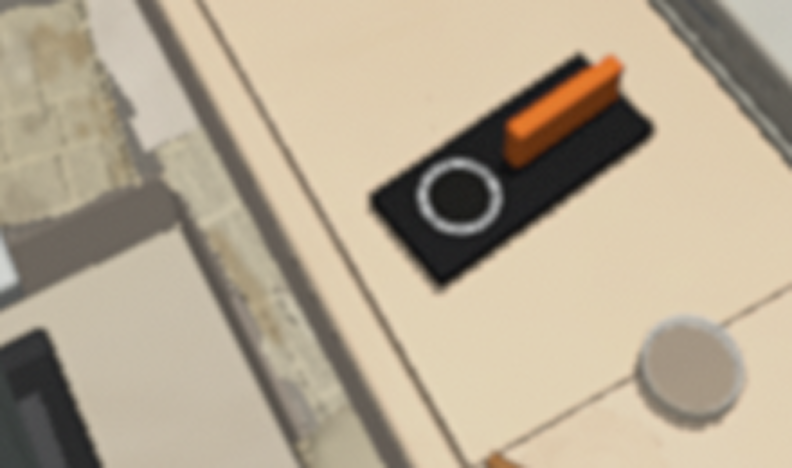

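The scene view shows the foot near (255,186), the red knob at (282,158), and the pad with its rib end at right and ring at (292,314). In the top view the knob points to the stand's -y side, the pad's bare end points towards the robot, and the ring is at (335,230). I'll fit the poses from these pixels.

Run:
```python
from h import *
from scipy.optimize import least_squares
T=lambda u,v:((u+.5)/3-.5+140,(v+.5)/3-.5+105)
S=lambda u,v:((u+.5)/3.6-.5+165,(v+.5)/3.6-.5+110)
S2=lambda u,v:((u+.5)/3.6-.5+165,(v+.5)/3.6-.5+260)
stand=[("top",T(163,150),(130,100,100)),("top",T(325,175),(130,-100,100)),("top",T(346,60),(280,-100,100)),("top",T(185,35),(280,100,100)),
("top",T(197,283),(-24,28,140)),("top",T(243,290),(-24,-28,140)),("top",T(267,150),(140,-28,140)),("top",T(220,145),(140,28,140)),("top",T(231,191),(80,0,163)),
("scene",S(513,268),(130,-100,100)),("scene",S(665,228),(280,-100,100)),("scene",S(430,130),(130,100,100)),("scene",S(290,180),(-24,28,140)),("scene",S(303,217),(-24,-28,140))]
pad=[("top",T(531,265),(-55,-42,16)),("top",T(599,255),(-55,42,16)),("top",T(627,412),(145,42,16)),("top",T(560,424),(145,-42,16)),("top",T(586,376),(95,0,16)),
("top",T(569,256),(-50,0,56)),("top",T(582,335),(50,0,56)),("scene",S2(459,196),(95,0,16)),("scene",S2(373,200),(145,-42,16)),("scene",S2(441,288),(145,42,16)),("scene",S2(653,128),(-55,42,16)),("scene",S2(580,55),(-55,-42,16))]
def fit(D,g):
    def f(p):
        c,s=np.cos(p[2]),np.sin(p[2]); out=[]
        for n,px,P in D:
            W=[p[0]+c*P[0]-s*P[1],p[1]+s*P[0]+c*P[1],P[2]]; out.append((proj(n,W)[0]-px))
        return np.ravel(out)
    r=least_squares(f,g,loss="soft_l1",f_scale=1); print(np.round(r.x,3)); print(np.round(f(r.x).reshape(-1,2),1).tolist()); return r.x
s=fit(stand,[300,200,0]); p=fit(pad,[200,-150,3.1])
k=ray("top",*T(274,200),210)[:2]; c,q=np.cos(s[2]),np.sin(s[2]); d=k-s[:2]; l=np.array([c*d[0]+q*d[1],-q*d[0]+c*d[1]])-[80,0]
print("knob stand rel hub",l,np.hypot(*l),"angle",np.arctan2(l[0],l[1])%(2*np.pi))
W=lambda x,y:(s[:2]+[c*x-q*y,q*x+c*y]).round(1)
print("hub",W(80,0),"knob",k)
for n,e in(("petri",[380,212]),("beaker",[174,212]),("tape",[159.5,242.5])): print(n,ray("top",*e,10).round())
```

```text
[553.947 175.127 -31.57 ]
[[-0.2, 0.8], [1.4, 0.7], [0.9, -0.7], [-0.2, -0.4], [-0.4, -0.9], [0.5, -0.8], [0.3, 0.1], [0.1, -0.6], [0.8, 0.1], [-1.3, -0.3], [1.6, -0.6], [-2.1, -1.2], [-2.2, -1.0], [-0.2, 0.3]]
[ 531.099 -242.295    3.299]
[[0.6, -0.3], [0.1, -0.5], [1.1, 0.1], [0.8, -0.2], [0.9, 0.5], [0.7, -0.1], [1.5, 0.4], [-0.2, 0.3], [-2.5, -1.7], [-0.2, -1.2], [1.0, -1.1], [-0.8, -2.1]]
knob stand rel hub [-15.02700014 -52.63464007] 54.737702441345306 angle 3.419690857519534
hub [633.  162.9] knob [610.08329686 113.15389637]
petri [ 506. -424.   10.]
beaker [510. 336.  10.]
tape [398. 385.  10.]
```

```bash
cat >> h.py <<'E'
def to(x,y,z,yaw=None):
    "slide (m) and turn (deg) from the measured pose to TCP x,y,z with closing-line yaw (rad)"
    o=bot.get_obs(); M=R.from_quat(o["ee_rot"]).as_matrix(); s=M.T@(np.array([x,y,z])-o["tcp_pos"])/1e3
    t=0 if yaw is None else -np.degrees(yaw-np.arctan2(M[1,1],M[0,1]))
    return s.round(4).tolist(),round((t+180)%360-180,1)
E
python3 -c "
from h import *
print(to(531,-242,130,-1.414),to(531,-242,24,-1.414))"
```

```text
([-0.5814, -0.625, 0.084], np.float64(151.4)) ([-0.5814, -0.625, 0.19], np.float64(151.4))
```

jog_arm:
  deltas:
    - {"slide": [-0.581, -0.625, 0.0], "turn": 151.4, "gripper": 0.08}
    - {"slide": [-0.581, -0.625, 0.0], "turn": 151.4, "gripper": 0.08}
    - {"slide": [-0.581, -0.625, 0.0], "turn": 151.4, "gripper": 0.08}
    - {"slide": [-0.581, -0.625, 0.0], "turn": 151.4, "gripper": 0.08}
    - {"slide": [-0.581, -0.625, 0.0], "turn": 151.4, "gripper": 0.08}
    - {"slide": [-0.581, -0.625, 0.0], "turn": 151.4, "gripper": 0.08}
    - {"slide": [-0.581, -0.625, 0.0], "turn": 151.4, "gripper": 0.08}
    - {"slide": [-0.581, -0.625, 0.0], "turn": 151.4, "gripper": 0.08}
    - {"slide": [-0.581, -0.625, 0.0], "turn": 151.4, "gripper": 0.08}
    - {"slide": [-0.581, -0.625, 0.0], "turn": 151.4, "gripper": 0.08}
    - {"slide": [-0.581, -0.625, 0.0], "turn": 151.4, "gripper": 0.08}
    - {"slide": [-0.581, -0.625, 0.0], "turn": 151.4, "gripper": 0.08}
    - {"slide": [-0.581, -0.625, 0.0], "turn": 151.4, "gripper": 0.08}
    - {"slide": [-0.581, -0.625, 0.0], "turn": 151.4, "gripper": 0.08}
    - {"slide": [-0.581, -0.625, 0.05], "turn": 151.4, "gripper": 0.08}
    - {"slide": [-0.581, -0.625, 0.084], "turn": 151.4, "gripper": 0.08}
    - {"slide": [-0.581, -0.625, 0.084], "turn": 151.4, "gripper": 0.08}
    - {"slide": [-0.581, -0.625, 0.084], "turn": 151.4, "gripper": 0.08}

```text
clock: 3.35
tcp_pos: [531.6, -242.2, 131.4]
ee_rot: [0.997, 0.079, 0.001, 0.001]
force: [0.3, 0.3, 0.5]
gripper_width: 79.9
grip_force: 0.0
```

Run:
```python
from h import *
f=bot.grab_frame("scene"); cv2.imwrite("pics/s3.png",cv2.resize(f[180:350,200:400,::-1],None,fx=3.5,fy=3.5,interpolation=2))
o=bot.get_obs();print(o["joints"].round(3),to(531,-242,24,-1.414),proj("scene",[[531,-242,131]]))
```

```text
[-0.447  0.394  1.668  0.     1.075  0.966] ([-0.0012, -0.0006, 0.1079], np.float64(0.0)) [[324.07614517 268.02780132]]
```

View pics/s3.png

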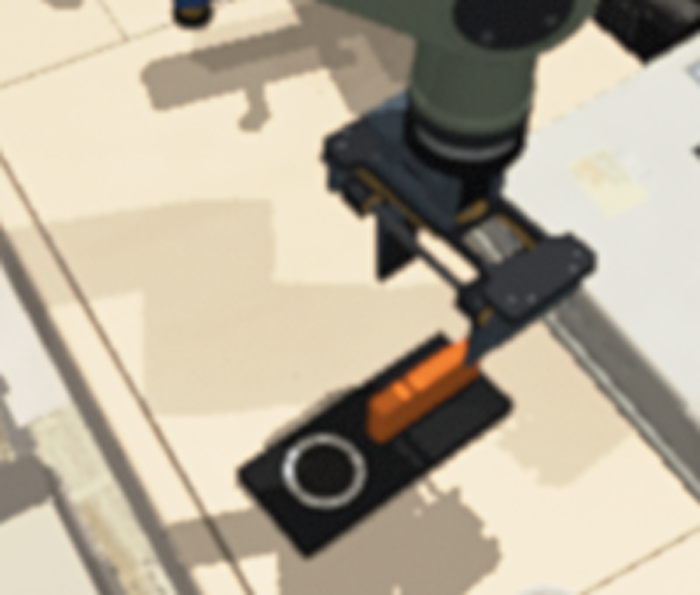

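The open fingers straddle the rib, with the rib midpoint below them at about (322,290). I'll descend and grip.

jog_arm:
  deltas:
    - {"slide": [0, 0, 0.04], "gripper": 0.08}
    - {"slide": [0, 0, 0.075], "gripper": 0.08}
    - {"slide": [0, 0, 0.095], "gripper": 0.08}
    - {"slide": [0, 0, 0.106], "gripper": 0.08}
    - {"slide": [0, 0, 0.106], "gripper": 0.08}
    - {"slide": [0, 0, 0.106], "gripper": 0.0}
    - {"slide": [0, 0, 0.106], "gripper": 0.0}
    - {"slide": [0, 0, 0.106], "gripper": 0.0}
    - {"slide": [0, 0, 0.106], "gripper": 0.0}
    - {"slide": [0, 0, 0.106], "gripper": 0.0}
    - {"slide": [0, 0, 0.106], "gripper": 0.0}
    - {"slide": [0, 0, 0.106], "gripper": 0.0}

```text
validation failed for argument at $.de...
```

jog_arm:
  deltas:
    - {"slide": [0.0, 0.0, 0.04], "turn": 0.0, "gripper": 0.08}
    - {"slide": [0.0, 0.0, 0.075], "turn": 0.0, "gripper": 0.08}
    - {"slide": [0.0, 0.0, 0.095], "turn": 0.0, "gripper": 0.08}
    - {"slide": [0.0, 0.0, 0.106], "turn": 0.0, "gripper": 0.08}
    - {"slide": [0.0, 0.0, 0.106], "turn": 0.0, "gripper": 0.08}
    - {"slide": [0.0, 0.0, 0.106], "turn": 0.0, "gripper": 0.0}
    - {"slide": [0.0, 0.0, 0.106], "turn": 0.0, "gripper": 0.0}
    - {"slide": [0.0, 0.0, 0.106], "turn": 0.0, "gripper": 0.0}
    - {"slide": [0.0, 0.0, 0.106], "turn": 0.0, "gripper": 0.0}
    - {"slide": [0.0, 0.0, 0.106], "turn": 0.0, "gripper": 0.0}
    - {"slide": [0.0, 0.0, 0.106], "turn": 0.0, "gripper": 0.0}
    - {"slide": [0.0, 0.0, 0.106], "turn": 0.0, "gripper": 0.0}

```text
clock: 4.9
tcp_pos: [530.6, -241.7, 23.9]
ee_rot: [0.997, 0.079, -0.0, -0.0]
force: [0.3, 0.2, 0.4]
gripper_width: 16.0
grip_force: 30.0
```

```bash
python3 -c "
from h import *
print(to(366,204,84,1.417))"
```

```text
([-0.0928, -0.466, -0.0599], np.float64(-162.2))
```

jog_arm:
  deltas:
    - {"slide": [0.0, 0.0, -0.03], "turn": 0.0, "gripper": 0.0}
    - {"slide": [0.0, 0.0, -0.06], "turn": 0.0, "gripper": 0.0}
    - {"slide": [-0.005, -0.026, -0.06], "turn": -9.0, "gripper": 0.0}
    - {"slide": [-0.01, -0.052, -0.06], "turn": -18.0, "gripper": 0.0}
    - {"slide": [-0.016, -0.078, -0.06], "turn": -27.0, "gripper": 0.0}
    - {"slide": [-0.021, -0.104, -0.06], "turn": -36.0, "gripper": 0.0}
    - {"slide": [-0.026, -0.13, -0.06], "turn": -45.0, "gripper": 0.0}
    - {"slide": [-0.031, -0.156, -0.06], "turn": -54.0, "gripper": 0.0}
    - {"slide": [-0.036, -0.182, -0.06], "turn": -63.0, "gripper": 0.0}
    - {"slide": [-0.041, -0.208, -0.06], "turn": -72.0, "gripper": 0.0}
    - {"slide": [-0.046, -0.234, -0.06], "turn": -81.0, "gripper": 0.0}
    - {"slide": [-0.052, -0.26, -0.06], "turn": -90.0, "gripper": 0.0}
    - {"slide": [-0.057, -0.286, -0.06], "turn": -99.0, "gripper": 0.0}
    - {"slide": [-0.062, -0.312, -0.06], "turn": -108.0, "gripper": 0.0}
    - {"slide": [-0.067, -0.338, -0.06], "turn": -117.0, "gripper": 0.0}
    - {"slide": [-0.072, -0.364, -0.06], "turn": -126.0, "gripper": 0.0}
    - {"slide": [-0.078, -0.39, -0.06], "turn": -135.0, "gripper": 0.0}
    - {"slide": [-0.083, -0.416, -0.06], "turn": -144.0, "gripper": 0.0}
    - {"slide": [-0.088, -0.442, -0.06], "turn": -153.0, "gripper": 0.0}
    - {"slide": [-0.093, -0.466, -0.06], "turn": -162.2, "gripper": 0.0}

```text
clock: 7.4
tcp_pos: [364.8, 204.4, 83.5]
ee_rot: [0.074, 0.997, -0.0, -0.001]
force: [-0.3, 0.1, -3.3]
gripper_width: 15.6
grip_force: 30.0
```

Run:
```python
from h import *
f=bot.grab_frame("scene"); cv2.imwrite("pics/s4.png",cv2.resize(f[110:300,150:350,::-1],None,fx=3.1,fy=3.1,interpolation=2))
o=bot.get_obs();print(o["joints"].round(3),o["tcp_pos"],o["force"],to(366,204,38,1.417))
```

```text
[ 0.486  0.216  2.092  0.003  0.834 -0.942] [364.2817618  206.39774676  83.6089944 ] [ 0.25942145  1.83482632 -3.32669777] ([-0.0021, -0.0022, 0.0456], np.float64(0.6))
```

View pics/s4.png

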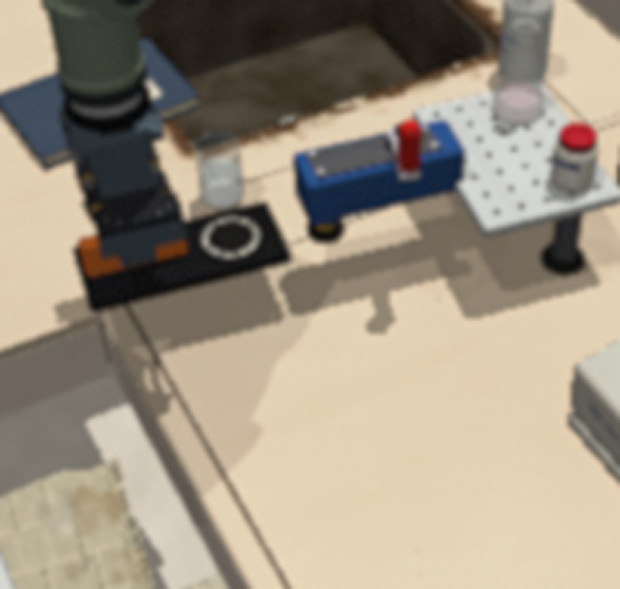

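The pad hangs level, with its ring (232,236 in the crop) ahead of the foot (325,230 in the crop) and in line with it. Next I lower it and slide it under.

jog_arm:
  deltas:
    - {"slide": [0.0, 0.0, 0.02], "turn": 0.0, "gripper": 0.0}
    - {"slide": [0.0, 0.0, 0.04], "turn": 0.0, "gripper": 0.0}
    - {"slide": [0.0, 0.0, 0.052], "turn": 0.0, "gripper": 0.0}
    - {"slide": [-0.015, 0.0, 0.052], "turn": 0.0, "gripper": 0.0}
    - {"slide": [-0.035, 0.0, 0.052], "turn": 0.0, "gripper": 0.0}
    - {"slide": [-0.055, 0.0, 0.052], "turn": 0.0, "gripper": 0.0}
    - {"slide": [-0.075, 0.0, 0.052], "turn": 0.0, "gripper": 0.0}
    - {"slide": [-0.09, 0.0, 0.052], "turn": 0.0, "gripper": 0.0}
    - {"slide": [-0.095, 0.0, 0.052], "turn": 0.0, "gripper": 0.0}
    - {"slide": [-0.095, 0.0, 0.052], "turn": 0.0, "gripper": 0.0}
    - {"slide": [-0.095, 0.0, 0.052], "turn": 0.0, "gripper": 0.0}

```text
clock: 8.82
tcp_pos: [458.7, 189.3, 31.8]
ee_rot: [0.076, 0.997, -0.0, -0.001]
force: [-0.2, 0.2, -2.9]
gripper_width: 15.9
grip_force: 30.0
```

Run:
```python
from h import *
f=bot.grab_frame("scene"); cv2.imwrite("pics/s5.png",cv2.resize(f[150:230,180:320,::-1],None,fx=5.5,fy=5.5,interpolation=2))
o=bot.get_obs();print(o["tcp_pos"],o["force"],to(460,190,24,1.417))
```

```text
[458.80027351 189.35602983  31.87316041] [ 0.02325704  0.76270375 -2.82016641] ([-0.0011, 0.0008, 0.0079], np.float64(0.1))
```

View pics/s5.png

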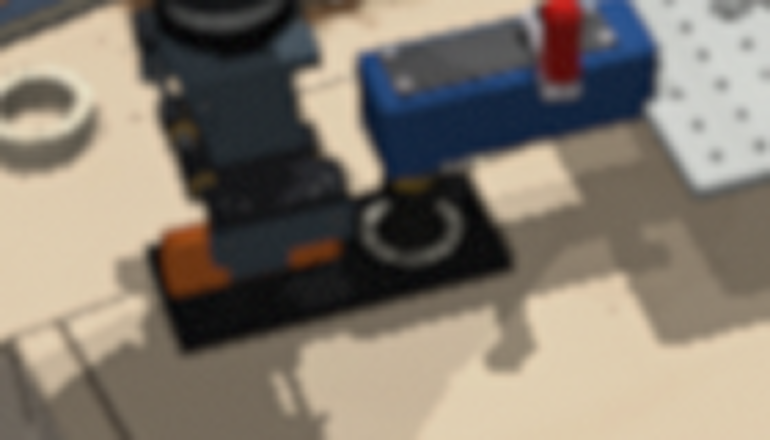

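The ring (411,228 in the crop) lies directly below the foot's yellow collar (411,185), which is consistent with alignment. I'll set it down and release.

jog_arm:
  deltas:
    - {"slide": [-0.001, 0.001, 0.004], "turn": 0.0, "gripper": 0.0}
    - {"slide": [-0.001, 0.001, 0.007], "turn": 0.0, "gripper": 0.0}
    - {"slide": [-0.001, 0.001, 0.0085], "turn": 0.0, "gripper": 0.0}
    - {"slide": [-0.001, 0.001, 0.0085], "turn": 0.0, "gripper": 0.0}
    - {"slide": [-0.001, 0.001, 0.0085], "turn": 0.0, "gripper": 0.06}
    - {"slide": [-0.001, 0.001, 0.0085], "turn": 0.0, "gripper": 0.06}
    - {"slide": [-0.001, 0.001, 0.0085], "turn": 0.0, "gripper": 0.06}
    - {"slide": [-0.001, 0.001, 0.0085], "turn": 0.0, "gripper": 0.06}
    - {"slide": [-0.001, 0.001, 0.0085], "turn": 0.0, "gripper": 0.06}
    - {"slide": [-0.001, 0.001, -0.02], "turn": 0.0, "gripper": 0.06}
    - {"slide": [-0.001, 0.001, -0.07], "turn": 0.0, "gripper": 0.06}
    - {"slide": [-0.001, 0.001, -0.13], "turn": 0.0, "gripper": 0.06}
    - {"slide": [-0.001, 0.001, -0.19], "turn": 0.0, "gripper": 0.06}
    - {"slide": [-0.001, 0.001, -0.24], "turn": 0.0, "gripper": 0.06}
    - {"slide": [-0.001, 0.001, -0.24], "turn": 0.0, "gripper": 0.06}

```text
clock: 10.75
tcp_pos: [462.8, 190.9, 276.3]
ee_rot: [0.077, 0.997, 0.002, 0.004]
force: [1.0, 1.0, -0.9]
gripper_width: 60.1
grip_force: 0.0
```

Run:
```python
from h import *
f=bot.grab_frame("scene"); g=bot.grab_frame("top")
a=cv2.resize(f[140:230,180:320,::-1],None,fx=4,fy=4,interpolation=2); b=cv2.resize(g[120:230,170:310,::-1],None,fx=4,fy=4,interpolation=2)[:230]
b=cv2.resize(g[150:210,170:310,::-1],None,fx=4,fy=4,interpolation=2)
cv2.imwrite("pics/s6.png",np.vstack([a,b]))
print(proj("scene",[[554,175,16],[554,175,50],[460,190,56]]))
# knob top = reddest cap
for n,F in(("scene",f),("top",g)): print(n,[(round(r["p"],2),np.round(r["extent"],1).tolist()) for r in bot.recognise(n,"knob_grip")[:2]])
print(bot.get_obs()["tcp_pos"],bot.get_obs()["force"])
```

```text
[[254.66449837 192.27612436]
 [254.35176943 184.53506158]
 [224.89846188 190.23218115]]
scene [(0.66, [276.4, 147.0, 286.1, 165.4])]
top [(0.44, [230.1, 168.1, 233.8, 177.0])]
[459.85992415 189.81063559 270.23146675] [-0.43625863 -0.75868624 -0.42318466]
```

View pics/s6.png

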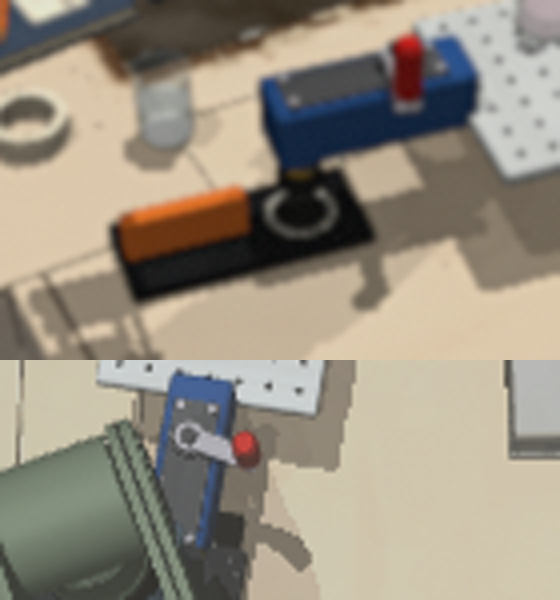

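Run:
```python
from h import *
from scipy.optimize import least_squares
obs=[]
for n,(u0,v0,u1,v1) in(("scene",(272,143,290,170)),("top",(222,160,242,182))):
    f=bot.grab_frame(n).astype(int)[v0:v1,u0:u1]; m=(f[...,0]>110)&(f[...,0]>2*f[...,1]); v,u=np.nonzero(m)
    print(n,m.sum(),u.min()+u0,u.max()+u0,v.min()+v0,v.max()+v0,u.mean()+u0,v.mean()+v0); obs.append((n,u.mean()+u0,v.mean()+v0))
# visible centroids: scene ~z186 of whole cylinder, top ~ z198 (cap + side)
print("scene",ray(*obs[0],188),"top",ray(*obs[1],200))
f=lambda p:np.ravel([proj("scene",[p[0],p[1],188])[0]-obs[0][1:],proj("top",[p[0],p[1],200])[0]-obs[1][1:]])
r=least_squares(f,[610,113]);print(r.x,r.fun)
for z in(172,):print(to(*r.x,z,1.417))
```

```text
scene 27 279 285 149 153 281.77777777777777 151.1851851851852
top 27 228 233 168 173 230.74074074074073 170.62962962962962
scene [624.86388661 129.9344818  188.        ] top [615.15135286 114.79332832 200.        ]
[618.82953375 120.03078511] [-0.12314303  2.54016549 -1.56644035 -1.06740449]
([-0.1679, -0.0446, 0.0978], np.float64(0.0))
```

Run:
```python
from h import *
from scipy.optimize import least_squares
obs=[]
for n,(u0,v0,u1,v1) in(("scene",(272,143,290,170)),("top",(222,160,242,182))):
    f=bot.grab_frame(n).astype(int)[v0:v1,u0:u1]; m=(f[...,0]>70)&(f[...,0]>1.8*f[...,1]); v,u=np.nonzero(m)
    print(n,m.sum(),u.min()+u0,u.max()+u0,v.min()+v0,v.max()+v0); obs.append(cv2.convexHull(np.c_[u+u0,v+v0].astype(np.int32))); 
a=np.linspace(0,2*np.pi,24)
cyl=np.vstack([np.c_[11.5*np.cos(a),11.5*np.sin(a),a*0+z] for z in(158,210)])
def f(p):
    out=[]
    for n,h in zip(("scene","top"),obs):
        q=proj(n,cyl+[p[0],p[1],0]); b=h.reshape(-1,2)
        out+=[q[:,0].min()-b[:,0].min()+.5,q[:,0].max()-b[:,0].max()-.5,q[:,1].min()-b[:,1].min()+.5,q[:,1].max()-b[:,1].max()-.5]
    return np.array(out)
r=least_squares(f,[612,115]);print(r.x,r.fun.round(1))
h=np.array([633,162.9]);d=r.x-h;print("radius",np.hypot(*d),"world ang",np.arctan2(d[1],d[0]))
print(to(*r.x,172,1.417))
```

```text
scene 104 278 285 149 164
top 30 228 233 168 173
[617.03567739 115.70409525] [ 0.3  0.5 -2.3  0.8 -0.7  1.3 -1.6  3. ]
radius 49.822816273499456 world ang -1.8969711878484783
([-0.1664, -0.0494, 0.0984], np.float64(0.0))
```

Pad is in place: the ring is centred at scene pixel (255,193), where the foot axis projects. Now I'll go to the knob and grip it from above.

jog_arm:
  deltas:
    - {"slide": [-0.05, -0.016, 0.0], "turn": 0.0, "gripper": 0.06}
    - {"slide": [-0.1, -0.032, 0.0], "turn": 0.0, "gripper": 0.06}
    - {"slide": [-0.145, -0.046, 0.0], "turn": 0.0, "gripper": 0.06}
    - {"slide": [-0.163, -0.052, 0.0], "turn": 0.0, "gripper": 0.06}
    - {"slide": [-0.163, -0.052, 0.0], "turn": 0.0, "gripper": 0.06}
    - {"slide": [-0.163, -0.052, 0.03], "turn": 0.0, "gripper": 0.06}
    - {"slide": [-0.163, -0.052, 0.06], "turn": 0.0, "gripper": 0.06}
    - {"slide": [-0.163, -0.052, 0.085], "turn": 0.0, "gripper": 0.06}
    - {"slide": [-0.163, -0.052, 0.098], "turn": 0.0, "gripper": 0.06}
    - {"slide": [-0.163, -0.052, 0.098], "turn": 0.0, "gripper": 0.06}
    - {"slide": [-0.163, -0.052, 0.098], "turn": 0.0, "gripper": 0.0}
    - {"slide": [-0.163, -0.052, 0.098], "turn": 0.0, "gripper": 0.0}
    - {"slide": [-0.163, -0.052, 0.098], "turn": 0.0, "gripper": 0.0}
    - {"slide": [-0.163, -0.052, 0.098], "turn": 0.0, "gripper": 0.0}
    - {"slide": [-0.163, -0.052, 0.098], "turn": 0.0, "gripper": 0.0}
    - {"slide": [-0.163, -0.052, 0.098], "turn": 0.0, "gripper": 0.0}

```text
clock: 13.15
tcp_pos: [614.0, 113.5, 174.2]
ee_rot: [0.077, 0.997, -0.0, 0.0]
force: [-1.1, -2.2, 1.8]
gripper_width: 22.2
grip_force: 30.0
```

Run:
```python
from h import *
f=bot.grab_frame("scene"); cv2.imwrite("pics/s7.png",cv2.resize(f[120:230,200:340,::-1],None,fx=5,fy=5,interpolation=2))
o=bot.get_obs();print(o["tcp_pos"],o["ee_rot"],o["force"],o["joints"].round(2))
```

```text
[613.98394352 113.52495564 174.2492066 ] [ 7.66011185e-02  9.97061776e-01 -2.29725070e-04  1.73063447e-04] [-1.19717338 -1.87879029  2.8214775 ] [ 0.16  0.42  1.51 -0.    1.21 -1.25]
```

View pics/s7.png

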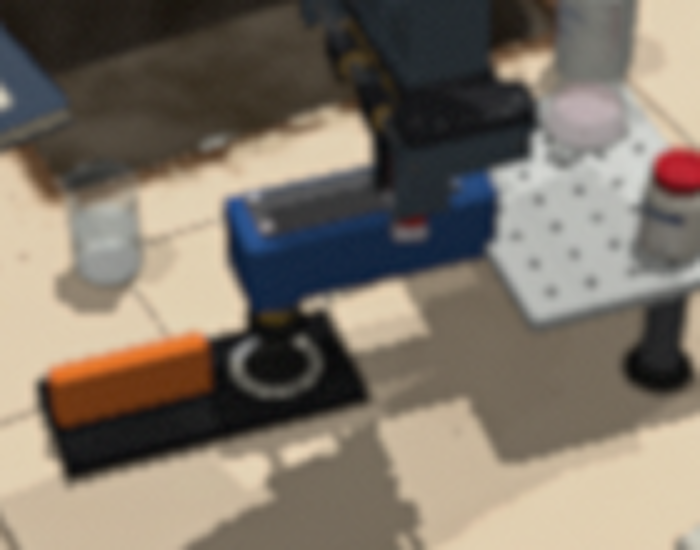

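```bash
cat >> h.py <<'E'
def table(a0,a1,n,r=55.,off=(0,0)):
    "rows for crank a0->a1 eased, tool axes parallel to stand (-x,+y)"
    for i in range(1,n+1):
        a=a0+(a1-a0)*i/n
        print([round(float(v)/1e3,4) for v in (-r*(np.sin(a)-np.sin(a0))+off[0], r*(np.cos(a)-np.cos(a0))+off[1])],end=" ")
    print()
E
python3 -c "
from h import *
table(3.36,4.86,12)"
```

```text
[0.0066, 0.0019] [0.0129, 0.0046] [0.0188, 0.0081] [0.0243, 0.0123] [0.0292, 0.0171] [0.0334, 0.0225] [0.0369, 0.0284] [0.0397, 0.0347] [0.0417, 0.0413] [0.0428, 0.0481] [0.0431, 0.0549] [0.0425, 0.0618]
```

The fingers hold the knob (crop 415,190), the pad and foot are unchanged, and there's clearance around the jar. I'll start cranking.

jog_arm:
  deltas:
    - {"slide": [0.0066, 0.0019, 0.0], "turn": 0.0, "gripper": 0.0}
    - {"slide": [0.0129, 0.0046, 0.0], "turn": 0.0, "gripper": 0.0}
    - {"slide": [0.0188, 0.0081, 0.0], "turn": 0.0, "gripper": 0.0}
    - {"slide": [0.0243, 0.0123, 0.0], "turn": 0.0, "gripper": 0.0}
    - {"slide": [0.0292, 0.0171, 0.0], "turn": 0.0, "gripper": 0.0}
    - {"slide": [0.0334, 0.0225, 0.0], "turn": 0.0, "gripper": 0.0}
    - {"slide": [0.0369, 0.0284, 0.0], "turn": 0.0, "gripper": 0.0}
    - {"slide": [0.0397, 0.0347, 0.0], "turn": 0.0, "gripper": 0.0}
    - {"slide": [0.0417, 0.0413, 0.0], "turn": 0.0, "gripper": 0.0}
    - {"slide": [0.0428, 0.0481, 0.0], "turn": 0.0, "gripper": 0.0}
    - {"slide": [0.0431, 0.0549, 0.0], "turn": 0.0, "gripper": 0.0}
    - {"slide": [0.0425, 0.0618, 0.0], "turn": 0.0, "gripper": 0.0}
    - {"slide": [0.0425, 0.0618, 0.0], "turn": 0.0, "gripper": 0.0}
    - {"slide": [0.0425, 0.0618, 0.0], "turn": 0.0, "gripper": 0.0}

```text
clock: 14.95
tcp_pos: [582.1, 182.7, 174.2]
ee_rot: [0.077, 0.997, 0.001, 0.001]
force: [2.1, 1.9, 3.6]
gripper_width: 22.4
grip_force: 30.0
```

```bash
python3 -c "
from h import *
table(4.86,8.26,19); table(8.26,10.06,11)"
```

```text
[-0.0023, 0.0096] [-0.0063, 0.0185] [-0.0118, 0.0267] [-0.0187, 0.0337] [-0.0267, 0.0394] [-0.0356, 0.0436] [-0.0451, 0.0461] [-0.0549, 0.0469] [-0.0646, 0.0459] [-0.0741, 0.0433] [-0.0829, 0.0389] [-0.0908, 0.0331] [-0.0976, 0.026] [-0.103, 0.0177] [-0.1068, 0.0087] [-0.1089, -0.0009] [-0.1093, -0.0107] [-0.108, -0.0205] [-0.1049, -0.0298] 
[0.0042, -0.0079] [0.0097, -0.0151] [0.0162, -0.0213] [0.0237, -0.0263] [0.0318, -0.03] [0.0405, -0.0324] [0.0495, -0.0333] [0.0584, -0.0327] [0.0672, -0.0307] [0.0755, -0.0273] [0.0832, -0.0225]
```

jog_arm:
  deltas:
    - {"slide": [-0.0023, 0.0096, 0.0], "turn": 0.0, "gripper": 0.0}
    - {"slide": [-0.0063, 0.0185, 0.0], "turn": 0.0, "gripper": 0.0}
    - {"slide": [-0.0118, 0.0267, 0.0], "turn": 0.0, "gripper": 0.0}
    - {"slide": [-0.0187, 0.0337, 0.0], "turn": 0.0, "gripper": 0.0}
    - {"slide": [-0.0267, 0.0394, 0.0], "turn": 0.0, "gripper": 0.0}
    - {"slide": [-0.0356, 0.0436, 0.0], "turn": 0.0, "gripper": 0.0}
    - {"slide": [-0.0451, 0.0461, 0.0], "turn": 0.0, "gripper": 0.0}
    - {"slide": [-0.0549, 0.0469, 0.0], "turn": 0.0, "gripper": 0.0}
    - {"slide": [-0.0646, 0.0459, 0.0], "turn": 0.0, "gripper": 0.0}
    - {"slide": [-0.0741, 0.0433, 0.0], "turn": 0.0, "gripper": 0.0}
    - {"slide": [-0.0829, 0.0389, 0.0], "turn": 0.0, "gripper": 0.0}
    - {"slide": [-0.0908, 0.0331, 0.0], "turn": 0.0, "gripper": 0.0}
    - {"slide": [-0.0976, 0.026, 0.0], "turn": 0.0, "gripper": 0.0}
    - {"slide": [-0.103, 0.0177, 0.0], "turn": 0.0, "gripper": 0.0}
    - {"slide": [-0.1068, 0.0087, 0.0], "turn": 0.0, "gripper": 0.0}
    - {"slide": [-0.1089, -0.0009, 0.0], "turn": 0.0, "gripper": 0.0}
    - {"slide": [-0.1093, -0.0107, 0.0], "turn": 0.0, "gripper": 0.0}
    - {"slide": [-0.108, -0.0205, 0.0], "turn": 0.0, "gripper": 0.0}
    - {"slide": [-0.1049, -0.0298, 0.0], "turn": 0.0, "gripper": 0.0}
    - {"slide": [-0.1049, -0.0298, 0.0], "turn": 0.0, "gripper": 0.0}

```text
clock: 17.45
tcp_pos: [680.3, 134.8, 174.2]
ee_rot: [0.077, 0.997, -0.001, -0.0]
force: [1.3, -2.8, 5.4]
gripper_width: 21.9
grip_force: 30.0
```

```bash
cat >> h.py <<'E'
def crank(hub=(634.1,164.7),yaw=-0.154):
    o=bot.get_obs(); d=o["tcp_pos"][:2]-np.array(hub); p=np.arctan2(d[1],d[0])-yaw; t=np.array([np.sin(p+yaw),-np.cos(p+yaw)])
    print("crank mod 2pi",round((np.pi/2-p)%(2*np.pi),3),"+2pi",round((np.pi/2-p)%(2*np.pi)+2*np.pi,3),"r",np.hypot(*d).round(1),"F tang(cw) / radial",(o["force"][:2]@t).round(2),(o["force"][:2]@d/np.hypot(*d)).round(2),o["tcp_pos"].round(1),o["gripper_width"].round(1))
E
python3 -c "
from h import *
crank()"
```

```text
Traceback (most recent call last):
  File "h.py", line 23, in crank
    print("crank mod 2pi",round((np.pi/2-p)%(2*np.pi),3),"+2pi",round((np.pi/2-p)%(2*np.pi)+2*np.pi,3),"r",np.hypot(*d).round(1),"F tang(cw) / radial",(o["force"][:2]@t).round(2),(o["force"][:2]@d/np.hypot(*d)).round(2),o["tcp_pos"].round(1),o["gripper_width"].round(1))
                                                                                                                                                                                                                                                  ^^^^^^^^^^^^^^^^^^^^^^^^
AttributeError: 'float' object has no attribute 'round'
```

jog_arm:
  deltas:
    - {"slide": [0.0042, -0.0079, 0.0], "turn": 0.0, "gripper": 0.0}
    - {"slide": [0.0097, -0.0151, 0.0], "turn": 0.0, "gripper": 0.0}
    - {"slide": [0.0162, -0.0213, 0.0], "turn": 0.0, "gripper": 0.0}
    - {"slide": [0.0237, -0.0263, 0.0], "turn": 0.0, "gripper": 0.0}
    - {"slide": [0.0318, -0.03, 0.0], "turn": 0.0, "gripper": 0.0}
    - {"slide": [0.0405, -0.0324, 0.0], "turn": 0.0, "gripper": 0.0}
    - {"slide": [0.0495, -0.0333, 0.0], "turn": 0.0, "gripper": 0.0}
    - {"slide": [0.0584, -0.0327, 0.0], "turn": 0.0, "gripper": 0.0}
    - {"slide": [0.0672, -0.0307, 0.0], "turn": 0.0, "gripper": 0.0}
    - {"slide": [0.0755, -0.0273, 0.0], "turn": 0.0, "gripper": 0.0}
    - {"slide": [0.0832, -0.0225, 0.0], "turn": 0.0, "gripper": 0.0}
    - {"slide": [0.0832, -0.0225, 0.0], "turn": 0.0, "gripper": 0.0}

```text
clock: 18.95
tcp_pos: [593.9, 127.1, 174.1]
ee_rot: [0.076, 0.997, 0.0, -0.001]
force: [-0.4, 1.1, 6.0]
gripper_width: 21.8
grip_force: 30.0
```

```bash
sed -i 's/o\["gripper_width"\].round(1)/o["gripper_width"]/' h.py
python3 -c "
from h import *
crank(); table(10.06,10.9,7); table(10.46,11.1,4)"
```

```text
crank mod 2pi 3.806 +2pi 10.089 r 55.1 F tang(cw) / radial 1.02 -0.46 [593.9 127.1 174.1] 21.812657212361287
[0.0051, 0.0042] [0.0096, 0.009] [0.0135, 0.0143] [0.0168, 0.0201] [0.0193, 0.0262] [0.0211, 0.0325] [0.0221, 0.039] 
[0.0039, 0.0079] [0.0064, 0.0163] [0.0076, 0.025] [0.0074, 0.0338]
```

jog_arm:
  deltas:
    - {"slide": [0.0051, 0.0042, 0.0], "turn": 0.0, "gripper": 0.0}
    - {"slide": [0.0096, 0.009, 0.0], "turn": 0.0, "gripper": 0.0}
    - {"slide": [0.0135, 0.0143, 0.0], "turn": 0.0, "gripper": 0.0}

```text
clock: 19.32
tcp_pos: [583.7, 142.4, 174.1]
ee_rot: [0.077, 0.997, -0.0, 0.0]
force: [2.3, -1.1, 5.5]
gripper_width: 21.9
grip_force: 30.0
```

```bash
python3 -c "
from h import *
crank(); table(10.42,11.02,6)"
```

```text
crank mod 2pi 4.143 +2pi 10.426 r 55.1 F tang(cw) / radial -1.91 -1.72 [583.7 142.4 174.1] 21.87158801833954
[0.0028, 0.0048] [0.005, 0.0098] [0.0068, 0.015] [0.008, 0.0203] [0.0087, 0.0258] [0.0088, 0.0313]
```

jog_arm:
  deltas:
    - {"slide": [0.0028, 0.0048, 0.0], "turn": 0.0, "gripper": 0.0}
    - {"slide": [0.005, 0.0098, 0.0], "turn": 0.0, "gripper": 0.0}
    - {"slide": [0.0068, 0.015, 0.0], "turn": 0.0, "gripper": 0.0}

```text
clock: 19.7
tcp_pos: [579.4, 157.9, 174.1]
ee_rot: [0.076, 0.997, -0.001, 0.0]
force: [2.2, -1.7, 4.4]
gripper_width: 22.5
grip_force: 30.0
```

```bash
python3 -c "
from h import *
crank(); table(10.72,11.02,3)"
```

```text
crank mod 2pi 4.435 +2pi 10.718 r 55.1 F tang(cw) / radial -1.98 -1.99 [579.4 157.9 174.1] 22.464261724270706
[0.0012, 0.0054] [0.0019, 0.0108] [0.0021, 0.0163]
```

jog_arm:
  deltas:
    - {"slide": [0.0012, 0.0054, 0.0], "turn": 0.0, "gripper": 0.0}
    - {"slide": [0.0019, 0.0108, 0.0], "turn": 0.0, "gripper": 0.0}
    - {"slide": [0.0021, 0.0163, 0.0], "turn": 0.0, "gripper": 0.0}

```text
clock: 20.08
tcp_pos: [579.7, 173.7, 174.1]
ee_rot: [0.076, 0.997, -0.001, 0.0]
force: [1.2, -3.7, 6.4]
gripper_width: 21.9
grip_force: 30.0
```

```bash
python3 -c "
from h import *
crank(); table(11.02,11.32,3)
f=bot.grab_frame('scene'); cv2.imwrite('pics/s8.png',cv2.resize(f[165:220,200:300,::-1],None,fx=7,fy=7,interpolation=2))"
```

```text
crank mod 2pi 4.723 +2pi 11.006 r 55.1 F tang(cw) / radial -3.42 -1.8 [579.7 173.7 174.1] 21.874577057662897
[-0.0004, 0.0055] [-0.0014, 0.0109] [-0.0029, 0.0162]
```

View pics/s8.png

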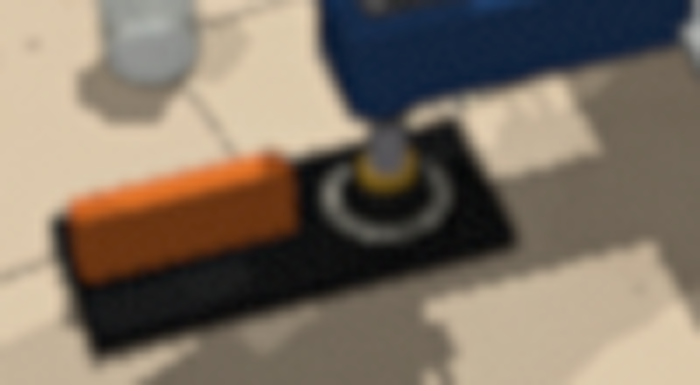

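The foot (388,200 in the crop) sits inside the white ring on the bare half. Tangential resistance rose from about 2.0 to 3.4 N. I'll take one small further step to confirm.

jog_arm:
  deltas:
    - {"slide": [-0.0004, 0.0055, 0.0], "turn": 0.0, "gripper": 0.0}
    - {"slide": [-0.0004, 0.0055, 0.0], "turn": 0.0, "gripper": 0.0}
    - {"slide": [-0.0004, 0.0055, 0.0], "turn": 0.0, "gripper": 0.0}

```text
clock: 20.5
tcp_pos: [581.0, 179.3, 174.1]
ee_rot: [0.076, 0.997, -0.001, 0.0]
force: [0.6, -2.8, 6.6]
gripper_width: 22.3
grip_force: 30.0
```

```bash
python3 -c "
from h import *
crank()"
```

```text
crank mod 2pi 4.827 +2pi 11.111 r 55.1 F tang(cw) / radial -2.53 -1.29 [581.  179.3 174.1] 22.26287836882239
```

Held still, it now pushes back at 2.5 N, so it is clearly loaded. I'll stop, release and retreat straight up.

jog_arm:
  deltas:
    - {"slide": [0.0, 0.0, 0.0], "turn": 0.0, "gripper": 0.06}
    - {"slide": [0.0, 0.0, 0.0], "turn": 0.0, "gripper": 0.06}
    - {"slide": [0.0, 0.0, 0.0], "turn": 0.0, "gripper": 0.06}
    - {"slide": [0.0, 0.0, 0.0], "turn": 0.0, "gripper": 0.06}
    - {"slide": [0.0, 0.0, 0.0], "turn": 0.0, "gripper": 0.06}
    - {"slide": [0.0, 0.0, -0.03], "turn": 0.0, "gripper": 0.06}
    - {"slide": [0.0, 0.0, -0.07], "turn": 0.0, "gripper": 0.06}
    - {"slide": [0.0, 0.0, -0.11], "turn": 0.0, "gripper": 0.06}
    - {"slide": [0.05, 0.0, -0.12], "turn": 0.0, "gripper": 0.06}
    - {"slide": [0.1, 0.0, -0.12], "turn": 0.0, "gripper": 0.06}
    - {"slide": [0.15, 0.0, -0.12], "turn": 0.0, "gripper": 0.06}
    - {"slide": [0.18, 0.0, -0.12], "turn": 0.0, "gripper": 0.06}
    - {"slide": [0.18, 0.0, -0.12], "turn": 0.0, "gripper": 0.06}
    - {"slide": [0.18, 0.0, -0.12], "turn": 0.0, "gripper": 0.06}

```text
clock: 22.25
tcp_pos: [403.8, 207.8, 294.2]
ee_rot: [0.077, 0.997, 0.0, 0.001]
force: [0.5, 0.1, 0.8]
gripper_width: 59.9
grip_force: 0.0
```

Run:
```python
from h import *
f=bot.grab_frame("scene"); cv2.imwrite("pics/s9.png",cv2.resize(f[120:230,170:330,::-1],None,fx=5,fy=5,interpolation=2))
```

```text
(no output)
```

View pics/s9.png

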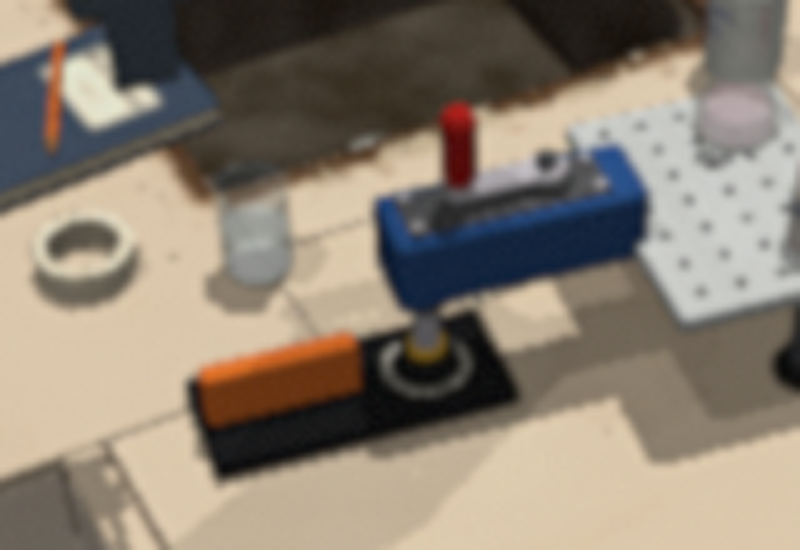

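The foot (427,365 in the crop) stands centred in the ring, the crank arm points forward and is free, and the beaker and tape are where they were.

```bash
python3 -c "
from workcell import bot
print(bot.job_done())"
```

```text
the job is handed in; nothing more can be done
None
```

I laid the pad flat under the jack foot, cranked the foot down until the crank went clearly stiffer (foot inside the white ring on the bare half), let go, and handed the job in at about 22 s, leaving the dish, beaker and tape alone.

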